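Fish a steel shim out of the joint between two stones

TASK

A flat steel shim has slipped to the back of the narrow gap between the two sandstone blocks, under the cap stone. Take the T-handled bent rod from its timber rest, put its rubber foot down on the shim and, pressing lightly (the soft stone bruises: keep the rod's push under about 15 N), drag the shim forward until it lies flat on the open ledge, wholly out of the gap. Then hang the rod back in its rest and let go; move the shim with the rod only, and leave the other things on the bench alone.

Things in the scene. Friction and masses are not known exactly. Their poses are not given: they have to be found in the camera images.
- rod: Bent rod, 0.2 kg. Origin: centre of its wooden T handle, a flat-sided bar 24 (x) x 130 (y) x 30 (z) mm, to be gripped from above in the middle across its 24 mm. From its underside a dark steel shaft, 10 mm thick, goes straight down (-z) to 122 mm below the origin, then bends along +x into a toe that ends 32 mm from the shaft's axis in a black rubber ball 14 mm thick.
- rod_foot (a point): Lowest point of the rod's rubber foot, at (32, 0, -136) mm in the rod's frame; the toe's underside is 9 mm higher at the shaft. The rubber grips the shim (friction about 1.2) while the shim slides on the stone (about 0.3), so a foot pressed lightly on the shim drags it along.
- shim: Flat steel shim 50 (x) x 15 (y) x 6 (z) mm, about 35 g; origin at the centre of its underside. At first it lies flat along the gap, its rear end (+x) 2 to 13 mm from the gap's closed end and its rear part under the cap stone, its front 12 to 23 mm in front of the cap; the foot does not fit behind it.
- stones: Fixed sandstone group; origin at bench height on the gap's line, +x into the gap. Bed slab 20 mm thick, x -190 to +100, y -95 to +95 mm. On it two blocks, each 80 mm wide, x -75 to +100, tops at z 90 mm, with a straight gap 20 mm wide between them (y -10 to +10), open above. Its mouth is at x -75; before it the slab is an open ledge, x -190 to -75.
- gap_mouth (a point): Middle of the gap's mouth at floor level, at (-75, 0, 20) mm in the stones' frame. The floor is level with the ledge but for a blunt ridge of hard mortar across it, 3 to 4.5 mm high and 70 mm long in x (even slopes up and down), at a place not measured, centred between x -40 and -18 mm: the shim has to go over it, so the foot's height must follow the felt force.
- gap_end (a point): Middle of the gap's closed rear end at floor level, at (85, 0, 20) mm in the stones' frame. A cap stone bridges the rear of the gap, x +45 to +100, y -75 to +75, from z 90 to 120 mm; the toe reaches under it while the shaft stays in front of it.
- rest: Fixed timber rest; origin under the centre of its base. Base board 130 (x) x 170 (y) x 15 mm; two posts at y -53 and +53 mm, each 50 (x) x 20 (y) mm and 145 mm high, with two cheeks on top, 10 mm high and 34 mm apart in x. The rod's handle lies across the posts between the cheeks, the shaft hanging between the posts, the rod's axes along the rest's.
- rest_seat (a point): Where the origin of the rod's handle is when it lies in the rest: on the rest's axis, 160 mm above the bench. The rod starts within 5 mm of it along the handle.
- chisel: Steel chisel 120 mm long lying on top of one block, beside the gap (bystander). Origin at its underside.
- chip: Stone chip 40 mm across, 18 mm high, on a corner of the ledge (bystander). Origin at its underside.
- jar: Jar with white lid, 72 mm diameter, 95 mm high, standing on the bench (bystander). Origin at its underside.
- mallet: Round wooden mallet, 260 mm long, head 90 mm diameter, lying (bystander). Origin at its underside.
- long_chisel: Steel chisel 200 mm long lying on the bench (bystander). Origin at its underside.
- brush: Hand brush lying on the bench (bystander). Origin at its underside.
- tape: Tape measure case 65 x 35 x 60 mm (bystander). Origin at its underside.

How it is judged:
By the outcome, as a careful person would: the job done as asked, in the order asked, and still so for the second after the job is handed in, with the robot touching nothing.
It also fails if it takes over 72 s, if anything falls off the work surface, if the arm or the gripper's body presses on something with over 40 N, if the wrist force passes 120 N, or if a joint passes its speed limit or range.

ROBOT

A 6-joint arm with a two-finger parallel gripper is mounted at the origin on the work surface. World frame = base frame: x ahead of the robot, y to its left, z up, the work surface at z = 0. Lengths are in m, angles in rad, forces in N, time in s.
With the tool pointing down it reaches from about 0.3 to 0.775 m from the base axis. Payload 14.6 kg.
Tool frame: the origin (TCP) lies between the finger pads; the fingertips stand 14 mm ahead of it and the grasp point (between the pads) lies 5 mm behind it; z points along the fingers, y is the line along which they close (so a half turn about z gives the same grasp; the last joint's range is limited). The gripper opens to 85 mm and grips with 20 to 120 N. Pads are 22 mm wide; open, the fingers measure 114 mm over their backs; the gripper's body (76 mm by 85 mm) begins 54 mm behind the grasp point. The pads swing forward as they close: fully open they stand 13 mm farther back than shut.
Start: joints at [-1.408, 0.3, 1.521, -0, 1.321, -0.067], TCP at [0.125, -0.536, 0.245] pointing down, gripper open.
Joint ranges: [-3.03, 3.03], [-0.79, 2.21], [0.23, 2.52], [-1.04, 4.18], [0, 3.07], [-2.55, 2.55]. Speed limits (rad/s): [2.22, 2.22, 2.57, 3.14, 3.14, 3.14].

INTERFACE

Orientations are given as a 3x3 rotation matrix whose columns are the frame's x, y, z axes.
In Python, from bench import status, cams, robot gives the robot as it stands. The module is installed in compiled form; this text tells all that it offers.
- The arm moves only by the shell command python3 -m handwheel 'ROWS' [FORCE]. ROWS is text: rows parted by semicolons, each of 7 numbers parted by spaces: the shift along the tool's x, y, z in cm, then the turn, a rotation vector about the tool's x, y, z in degrees, then the opening in per cent of the stroke, from 0 (shut) to 100 (fully open). A call has exactly 5 rows; each row shifts and turns the commanded pose from where the row before left it, along the tool's axes as they then stand; what a row does not reach is not made up. A row lasts 1/8 s, in which the tool goes at most 62.5 mm and 10.7 degrees, less where a joint would pass 70% of its speed; a pose out of reach is approached as far as the arm can. A call is refused whole if a number of a shift passes 6.25 or a number of a turn 10.7, either way. A call with a gripper value outside its range is refused whole. The fingers move at their own pace and stop on an object; FORCE is the grip in N (left out, the last holds). Time passes only in rows, so rows that do not move let the fingers close, or fill a call up. It gives the time, the measured TCP pose, the force, the opening and the grip force at its end, in the units of the state.
- status.get_state(): the state, without advancing time (a new reading comes with each control period).
- cams.camera(name): name is "side" or "top"; returns a dict with "pixels" (420x560x3 uint8, blue, green, red), "depth" (420x560 float32, m along the optical axis (not along the pixel's ray), 0 where there is no reading), "intrinsics" (3x3 intrinsics, pixels), "k1" (the pictures are not rectified: a ray, as slopes to the right and down, at radius r is drawn at 1 + k1 r^2 times it, then the intrinsics apply), "view" (4x4, takes a point from world to camera coordinates). Camera axes: x right, y up, looking along -z (the intrinsics and any distortion apply to the point x, -y, -z); pixel columns grow to the right and rows downward; lengths in m; the calibration is good to about 2 mm. A picture is of the moment at which its call begins.
- robot.finish_job(): hands the job in; it is judged then, once.
The state is a dict: "time_s": time; "qpos": joint angles; "dq": joint speeds; "effort": joint torques, N m; "position": TCP position; "tcp_rot": TCP orientation; "wrist_force": force on the tool from outside, world axes, zero at the start; "moment": the same for the moment, N m; "width": finger opening in m; "finger_force": force on a finger pad.
Only numpy, scipy, OpenCV 4.12 (cv2) and the standard library are available. Lean on these libraries where they do the work, as an engineer would, in place of code of your own. Each camera call takes 0.05 s, during which the arm holds its last target. There are 200 camera calls.

## Working session

There is one attempt and no reset: what is moved stays moved. The work goes in short steps, Python scripts to look and compute and a shell command to move; the robot and the scene stay as the last step left them, time stands still between calls to the robot, and variables do not carry over. Pictures are saved under pics/ and viewed, at most 10 in all, crops included, and the job is handed in when it is done.

```bash
mkdir -p pics
cat > h.py <<'E'
import numpy as np,cv2
from bench import status,cams,robot
def cap(n):
    c=cams.camera(n); np.savez(f'{n}.npz',**{k:np.asarray(v) for k,v in c.items()}); return c
def world(c):
    K=np.array(c['intrinsics']);k1=float(c['k1']);d=c['depth'];V=np.array(c['view'])
    H,W=d.shape;u,v=np.meshgrid(np.arange(W),np.arange(H))
    p=cv2.undistortPoints(np.stack([u.ravel(),v.ravel()],1).astype(float)[:,None],K,np.array([k1,0,0,0.]),None,None).reshape(H,W,2)
    P=np.stack([p[...,0]*d,-p[...,1]*d,-d,np.ones_like(d)],-1)
    Wd=P@np.linalg.inv(V).T
    Wd[d==0]=np.nan
    return Wd[...,:3]
E
python3 - <<'E'
from h import *
for n in ('top','side'):
    c=cap(n); cv2.imwrite(f'pics/{n}0.png',c['pixels']); print(n,c['intrinsics'],c['k1'],np.linalg.inv(c['view']).round(3))
E
```

```text
top [[481.63450867   0.         273.48239048]
 [  0.         481.63450867 205.97719654]
 [  0.           0.           1.        ]] -0.034682823058911384 [[-0.029  0.991 -0.133  0.347]
 [-1.    -0.029  0.007 -0.031]
 [ 0.003  0.133  0.991  1.403]
 [ 0.     0.     0.     1.   ]]
side [[470.36157822   0.         286.07445354]
 [  0.         470.36157822 206.528573  ]
 [  0.           0.           1.        ]] 0.017146775094141205 [[-0.703  0.34  -0.625 -0.234]
 [-0.711 -0.329  0.622  0.721]
 [ 0.006  0.881  0.473  0.715]
 [ 0.     0.     0.     1.   ]]
```

View pics/top0.png

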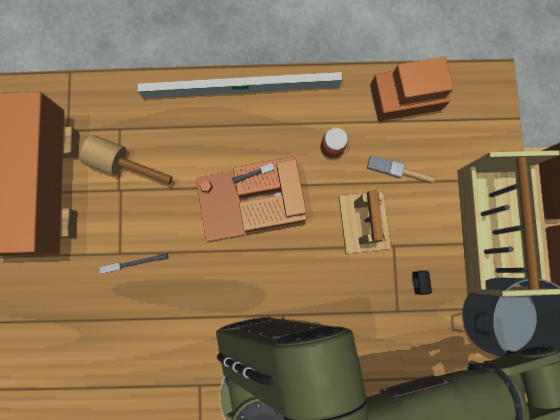

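View pics/side0.png

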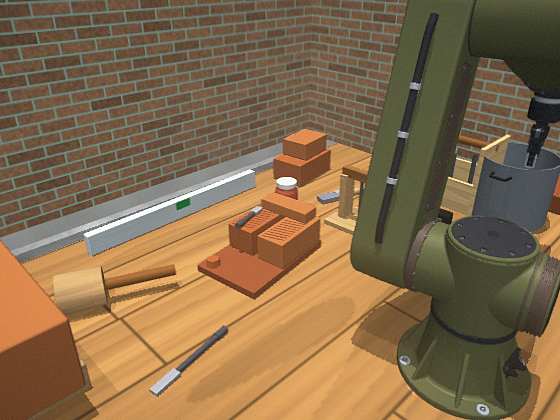

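Top view: the stones are centred near (250,200), with the ledge to the left and the cap at (291,190). The rest is at (367,222) with the handle at (375,217). Side view: the rest is half hidden by the arm. Next I'll measure by depth and zoom in.

Run:
```python
from h import *
c=np.load('top.npz');W=world(c);im=c['pixels']
def rect(box,z0,z1,name):
    u0,v0,u1,v1=box;w=W[v0:v1,u0:u1].reshape(-1,3);w=w[(w[:,2]>z0)&(w[:,2]<z1)]
    r=cv2.minAreaRect((w[:,:2]*1000).astype(np.float32)); print(name,len(w),'z',np.median(w[:,2]).round(4),'c',np.round(r[0],1),'size',np.round(r[1],1),'ang',round(r[2],2))
rect((185,145,315,250),.013,.027,'ledge')
rect((185,145,315,250),.013,.14,'all stones')
rect((185,145,315,250),.112,.13,'cap')
rect((185,145,315,250),.082,.096,'blocktops')
rect((330,180,400,260),.009,.02,'base')
rect((330,180,400,260),.166,.185,'handle top')
rect((330,180,400,260),.009,.2,'rest all')
rect((330,180,400,260),.14,.162,'posts')
a=cv2.resize(im[150:255,190:310],None,fx=5,fy=5,interpolation=cv2.INTER_CUBIC)
b=cv2.resize(im[175:265,330:400],None,fx=5,fy=5,interpolation=cv2.INTER_CUBIC)
cv2.imwrite('pics/za.png',a)
s=np.load('side.npz')['pixels']
d=cv2.resize(s[150:250,310:380],None,fx=5,fy=5,interpolation=cv2.INTER_CUBIC)
b=cv2.copyMakeBorder(b,0,d.shape[0]-b.shape[0],0,0,0);cv2.imwrite('pics/zb.png',np.hstack([b,d]))
```

```text
ledge 2607 z 0.0204 c [552.9  29. ] size [190.  288.7] ang 8.56
all stones 6833 z 0.0877 c [553.1  27.8] size [190.  291.1] ang 8.56
cap 1118 z 0.1202 c [561.9 -26.2] size [149.9 181. ] ang 8.55
blocktops 2433 z 0.0903 c [562.6 -29.3] size [181.2 175. ] ang 8.68
base 1592 z 0.0155 c [ 495.5 -297.4] size [203.3 143. ] ang 6.88
handle top 485 z 0.1752 c [ 483.1 -301.4] size [128.4  25. ] ang 3.46
rest all 2617 z 0.0179 c [ 495.5 -297.4] size [203.3 143. ] ang 6.88
posts 197 z 0.1548 c [ 482.2 -303.3] size [127.4  51.3] ang 4.24
```

View pics/za.png

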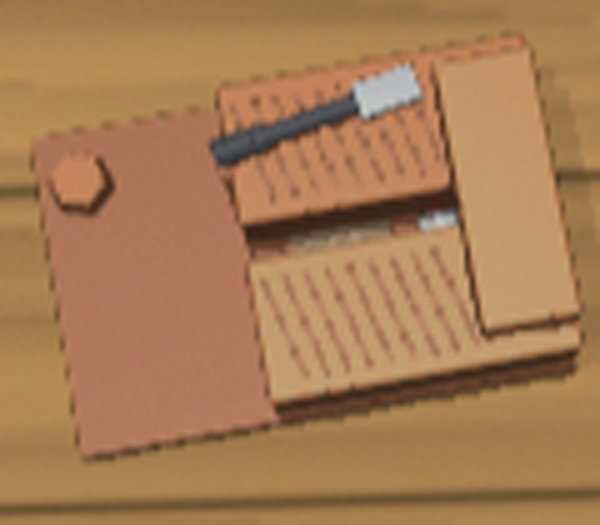

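View pics/zb.png

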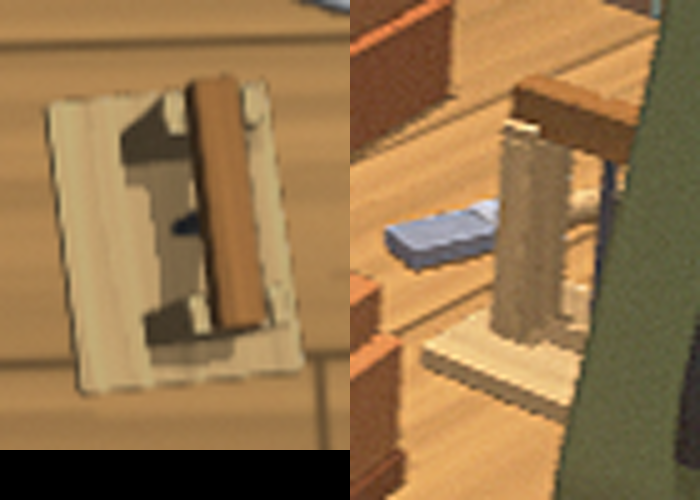

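za: the shim's front end is at about crop (437,220), i.e. pixel (277,194). The chisel lies on the far block and the chip on the ledge's far-left corner. zb: the shaft shows left of the handle at crop (185,222), which parallax explains. No toe sticks out to the left, so it probably points right (world −y). I'll refine these with depth.

Run:
```python
from h import *
c=np.load('top.npz');W=world(c);im=c['pixels']
def line(P):
    m=P.mean(0);u,s,v=np.linalg.svd(P-m);return m,np.degrees(np.arctan2(v[0,1],v[0,0])),s/np.sqrt(len(P))
w=W[180:262,335:395].reshape(-1,3)
h=w[(w[:,2]>.170)&(w[:,2]<.182)]
m,a,s=line(h[:,:2]);print('handle',m*1000,a%180)
r=cv2.minAreaRect((h[:,:2]*1000).astype(np.float32));print(r)
b=w[(w[:,2]>.011)&(w[:,2]<.019)&(w[:,0]<.585)]
r=cv2.minAreaRect((b[:,:2]*1000).astype(np.float32));print('base',r)
# dark pixels around shaft
for v in range(214,226,2):
    print(v,[(u,tuple((W[v,u]*1000).round().astype(int)),int(im[v,u].sum())) for u in range(361,373,2) if im[v,u].sum()<190])
# side view: toe/shaft dark bits
cs=np.load('side.npz');S=world(cs);ims=cs['pixels']
q=(S[...,2]>.02)&(S[...,2]<.15)&(abs(S[...,0]-.483)<.03)&(abs(S[...,1]+.30)<.06)
dk=q&(ims.astype(int).sum(2)<200);print('side dark',dk.sum(),(S[dk]*1000).round()[::6].tolist())
# gap in stones frame
th=np.radians(8.56);ex=np.array([np.sin(th),-np.cos(th)]);ey=np.array([np.cos(th),np.sin(th)]);o=np.array([.5598,-.0167])
for nm,WW,I in(('top',W,im),('side',S,ims)):
    L=np.stack([(WW[...,:2]-o)@ex,(WW[...,:2]-o)@ey,WW[...,2]],-1)*1000
    g=(L[...,0]>-75)&(L[...,0]<45)&(abs(L[...,1])<14)&(L[...,2]>10)&(L[...,2]<80)
    t=(L[...,0]>-70)&(L[...,0]<40)&(abs(L[...,1])<40)&(L[...,2]>84)&(L[...,2]<94)
    l=L[t];
    for x0 in range(-70,40,22):
        z=l[(l[:,0]>=x0)&(l[:,0]<x0+22)]; print(nm,x0,'far blk min y',z[z[:,1]>0][:,1].min().round(1),'near blk max y',z[z[:,1]<0][:,1].max().round(1))
    print(nm,'floorish n',g.sum())
    f=g&(L[...,2]<40)&(I.min(2)>110)
    print('bright',[(*L[p].round().astype(int),*p[::-1]) for p in map(tuple,np.argwhere(f))][:30])
    ch=(L[...,2]>92)&(L[...,2]<112)&(L[...,1]>5)&(L[...,1]<85)&(L[...,0]<44)&(L[...,0]>-90)
    print('chisel y min',L[ch][:,1].min(),'zmax',L[ch][:,2].max())
print(status.get_state())
```

```text
handle [ 482.26276666 -300.78601976] 3.8334924350509425
((483.08709716796875, -301.4071044921875), (128.42471313476562, 24.91672134399414), 3.6704678535461426)
base ((481.48602294921875, -305.11187744140625), (170.46214294433594, 135.72378540039062), 4.754703521728516)
214 [(369, (np.int64(487), np.int64(-289), np.int64(152)), 189)]
216 [(371, (np.int64(480), np.int64(-290), np.int64(172)), 151)]
218 [(367, (np.int64(484), np.int64(-297), np.int64(82)), 137), (369, (np.int64(481), np.int64(-297), np.int64(109)), 110), (371, (np.int64(475), np.int64(-291), np.int64(167)), 143)]
220 [(365, (np.int64(482), np.int64(-298), np.int64(51)), 102), (367, (np.int64(480), np.int64(-299), np.int64(72)), 98), (369, (np.int64(483), np.int64(-312), np.int64(37)), 108), (371, (np.int64(470), np.int64(-291), np.int64(165)), 140)]
222 [(371, (np.int64(465), np.int64(-291), np.int64(163)), 136)]
224 [(371, (np.int64(460), np.int64(-291), np.int64(160)), 125)]
side dark 43 [[484.0, -297.0, 138.0], [480.0, -298.0, 130.0], [483.0, -293.0, 117.0], [486.0, -298.0, 108.0], [481.0, -298.0, 100.0], [480.0, -29
[... 1912 characters left out ...]
+00, -6.65771625e-02]), 'dq': array([ 1.68641427e-04, -1.59114564e-03, -2.21788674e-03,  2.07643521e-07,
       -1.14535435e-03,  7.22043436e-04]), 'effort': array([ 1.25641847e-03, -5.44378889e+01, -3.62370157e+01, -5.90898321e-05,
        3.02778768e-03,  2.79188350e-05]), 'position': array([ 0.12524063, -0.53534333,  0.2447873 ]), 'tcp_rot': array([[ 9.73716170e-01,  2.27764757e-01, -1.87276579e-04],
       [ 2.27764828e-01, -9.73715630e-01,  1.02687731e-03],
       [ 5.15323281e-05, -1.04254206e-03, -9.99999455e-01]]), 'wrist_force': array([-0.31640214, -0.06095739, -1.17521334]), 'moment': array([ 0.03196507, -0.02824314,  0.00662096]), 'finger_force': 0.0, 'width': 0.08541336083334879}
```

```bash
python3 - <<'E'
from h import *
W=np.concatenate([world(np.load(n+'.npz')).reshape(-1,3) for n in('side','top')])
a=np.array([.125,-.535]);b=np.array([.4825,-.3015]);d=(b-a);L=np.hypot(*d);d/=L
t=(W[:,:2]-a)@d;n=abs((W[:,:2]-a)@np.array([-d[1],d[0]]))
for s in np.arange(0,.43,.05):
    q=(t>=s)&(t<s+.05)&(n<.09);print(round(s,2),q.sum(),np.nanpercentile(W[q,2],98).round(3) if q.sum() else '')
E
python3 -m handwheel '0 0 -4 0 0 9 100; 0 0 -4 0 0 0 100; 0 0 0 0 0 0 100; 0 0 0 0 0 0 100; 0 0 0 0 0 0 100' 40
```

```text
0.0 5332 0.549
0.05 3413 0.556
0.1 1101 0.007
0.15 1177 0.064
0.2 1155 0.063
0.25 1073 0.007
0.3 1047 0.019
0.35 1007 0.177
0.4 1449 0.178
time_s: 0.72
position: [0.1252, -0.5353, 0.324]
tcp_rot: [[0.997, 0.073, -0.0], [0.073, -0.997, 0.002], [-0.0, -0.002, -1.0]]
wrist_force: [-0.5, 0.0, -0.4]
width: 0.0856
finger_force: 0.0
```

```bash
python3 -m handwheel '3.73 -2.07 0 0 0 0 100; 3.73 -2.07 0 0 0 0 100; 3.73 -2.07 0 0 0 0 100; 3.73 -2.07 0 0 0 0 100; 3.73 -2.07 0 0 0 0 100' >/dev/null; python3 -m handwheel '3.73 -2.07 0 0 0 0 100; 3.73 -2.07 0 0 0 0 100; 3.73 -2.07 0 0 0 0 100; 3.73 -2.07 0 0 0 0 100; 3.73 -2.07 0 0 0 0 100'; python3 -m handwheel '0 0 0 0 0 0 100; 0 0 0 0 0 0 100; 0 0 0 0 0 0 100; 0 0 0 0 0 0 100; 0 0 0 0 0 0 100'
```

```text
time_s: 1.98
position: [0.4832, -0.301, 0.3244]
tcp_rot: [[0.997, 0.073, -0.001], [0.073, -0.997, 0.001], [-0.001, -0.001, -1.0]]
wrist_force: [-0.7, -0.4, -0.9]
width: 0.0856
finger_force: 0.0
time_s: 2.6
position: [0.4819, -0.3023, 0.3254]
tcp_rot: [[0.997, 0.072, 0.0], [0.072, -0.997, -0.0], [0.0, 0.0, -1.0]]
wrist_force: [0.6, -0.0, -0.3]
width: 0.0854
finger_force: 0.0
```

Run:
```python
from h import *
c=cap('side');S=world(c);ims=c['pixels']
cv2.imwrite('pics/side1.png',cv2.resize(ims[60:270,250:530],None,fx=2.8,fy=2.8,interpolation=cv2.INTER_CUBIC))
q=(S[...,2]>.02)&(S[...,2]<.15)&(abs(S[...,0]-.483)<.04)&(abs(S[...,1]+.30)<.07)
dk=q&(ims.astype(int).sum(2)<200);print('side dark',dk.sum(),[(*(S[tuple(p)]*1000).round().astype(int).tolist(),*p[::-1].tolist()) for p in np.argwhere(dk)][::5])
```

```text
side dark 2 [(522, -276, 132, 346, 182)]
```

View pics/side1.png

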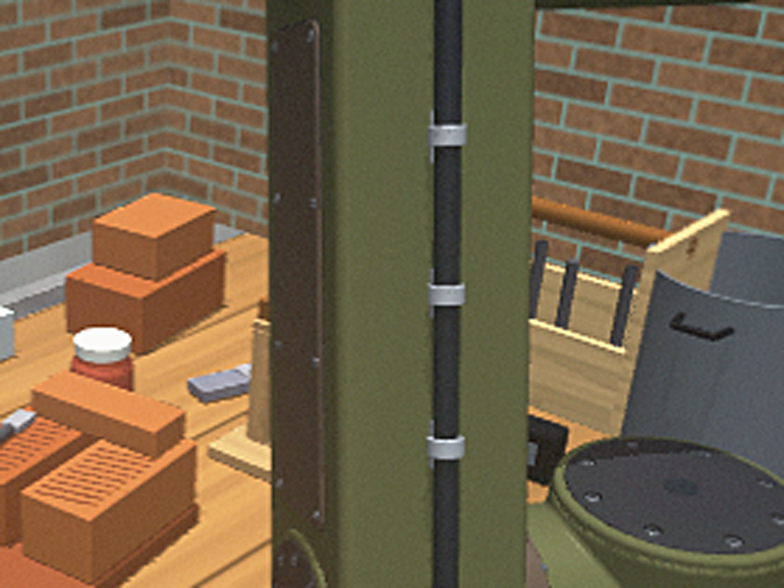

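The arm hides the rest from the side camera, so I'll check the toe direction after the lift. Descending to grip now.

```bash
python3 -m handwheel '0.05 -0.1 5 0 0 0 100; 0 0 5 0 0 0 100; 0 0 4 0 0 0 100; 0 0 2 0 0 0 100; 0 0 1 0 0 0 100' >/dev/null; python3 -m handwheel '0 0 0 0 0 0 100; 0 0 0 0 0 0 30; 0 0 0 0 0 0 10; 0 0 0 0 0 0 0; 0 0 0 0 0 0 0' 60; python3 -m handwheel '0 0 0 0 0 0 0; 0 0 0 0 0 0 0; 0 0 0 0 0 0 0; 0 0 0 0 0 0 0; 0 0 0 0 0 0 0'
```

```text
time_s: 3.9
position: [0.4828, -0.301, 0.1558]
tcp_rot: [[0.997, 0.073, 0.001], [0.073, -0.997, -0.0], [0.001, 0.0, -1.0]]
wrist_force: [-1.5, 0.9, 4.8]
width: 0.0235
finger_force: 59.7
time_s: 4.53
position: [0.4828, -0.301, 0.1558]
tcp_rot: [[0.997, 0.073, 0.001], [0.073, -0.997, -0.0], [0.001, 0.0, -1.0]]
wrist_force: [-1.1, 1.7, 6.5]
width: 0.0232
finger_force: 59.7
```

```bash
python3 -m handwheel '0 0 -1 0 0 0 0; 0 0 -3 0 0 0 0; 0 0 -3 0 0 0 0; 0 0 -3 0 0 0 0; 0 0 -3 0 0 0 0' 90; python3 -m handwheel '0 0 0 0 0 -4.35 0; 0 0 0 0 0 0 0; 1.185 -2.866 0 0 0 0 0; 1.185 -2.866 0 0 0 0 0; 1.185 -2.866 0 0 0 0 0' >/dev/null; python3 -m handwheel '1.185 -2.866 0 0 0 0 0; 1.185 -2.866 0 0 0 0 0; 1.185 -2.866 0 0 0 0 0; 0 0 0 0 0 0 0; 0 0 0 0 0 0 0'
python3 - <<'E'
from h import *
for n in('side','top'):
    c=cap(n);cv2.imwrite(f'pics/{n}2.png',cv2.resize(c['pixels'][90:300,180:460],None,fx=2.8,fy=2.8,interpolation=cv2.INTER_CUBIC))
E
```

```text
time_s: 5.15
position: [0.4825, -0.3008, 0.2865]
tcp_rot: [[0.997, 0.073, -0.0], [0.073, -0.997, 0.0], [-0.0, -0.0, -1.0]]
wrist_force: [0.4, -0.9, -2.8]
width: 0.0231
finger_force: 88.2
time_s: 6.4
position: [0.5273, -0.1207, 0.285]
tcp_rot: [[0.989, 0.147, -0.001], [0.147, -0.989, -0.0], [-0.001, -0.0, -1.0]]
wrist_force: [-0.1, -0.4, -1.4]
width: 0.0228
finger_force: 88.6
```

View pics/side2.png

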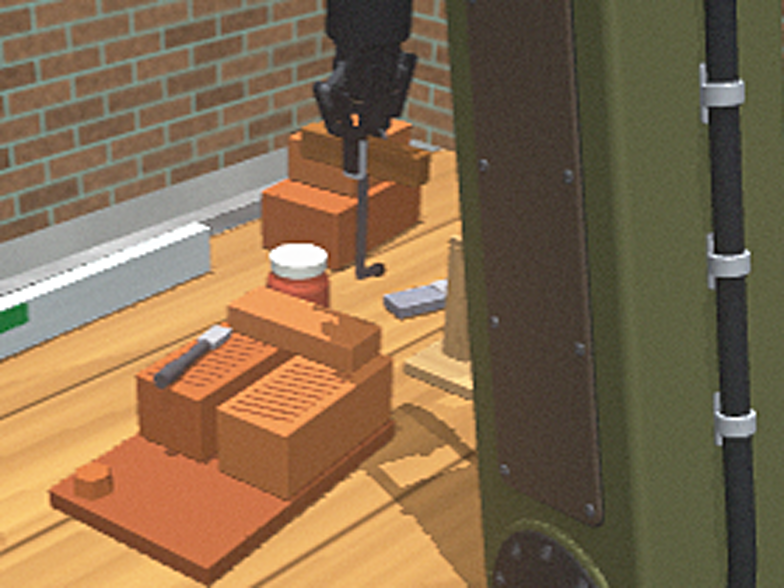

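Side view: the rod is held upright. Its toe points right (world −y) with the rubber ball at crop (375,270), which is the right way round for the gap. I'll measure the shaft and ball offset from the TCP while continuing.

```bash
python3 - <<'E'
from h import *
st=status.get_state();p=st['position'];R=st['tcp_rot']
th=np.radians(8.56)
for n in('side','top'):
    c=np.load(n+'.npz');S=world(c);I=c['pixels'].astype(int)
    L=(S-p)@R*1000   # tool coords
    for nm,z0,z1 in(('shaft',35,110),('toe',110,150)):
        q=(abs(L[...,0])<40)&(abs(L[...,1])<50)&(L[...,2]>z0)&(L[...,2]<z1)&(I.sum(2)<260)
        print(n,nm,q.sum(),np.median(L[q],0).round(1) if q.sum() else '',L[q].min(0).round(1) if q.sum() else '',L[q].max(0).round(1) if q.sum() else '')
        if n=='side' and nm=='shaft':
            for a in range(35,110,15):
                m=q&(L[...,2]>=a)&(L[...,2]<a+15);print(a,m.sum(),np.median(L[m],0).round(1))
E
python3 -m handwheel '1.185 -2.866 0 0 0 0 0; 1.185 -2.866 0 0 0 0 0; 1.185 -2.866 0 0 0 0 0; 1.185 -2.866 0 0 0 0 0; 0 0 0 0 0 0 0';python3 -m handwheel '0 0 0 0 0 0 0; 0 0 0 0 0 0 0; 0 0 0 0 0 0 0; 0 0 0 0 0 0 0; 0 0 0 0 0 0 0'
```

```text
side shaft 94 [-2.1 -3.5 69.5] [-6.2 -8.3 36.4] [  5.5   3.5 109. ]
35 20 [-2.  -4.4 43. ]
50 22 [-2.9 -3.2 57.6]
65 17 [-2.2 -3.4 72.9]
80 18 [-2.3 -3.7 88.9]
95 17 [ -0.8  -2.5 101.6]
side toe 37 [ -3.2  10.  119.6] [ -7.3  -7.2 110.2] [  4.6  31.7 131. ]
top shaft 2 [-1.3 -3.5 99.4] [-1.5 -3.9 91.7] [ -1.1  -3.  107. ]
top toe 2 [ -4.2  16.  120.5] [ -5.6  -2.6 116.8] [ -2.8  34.5 124.2]
time_s: 7.12
position: [0.5576, 0.0009, 0.2851]
tcp_rot: [[0.989, 0.149, -0.0], [0.149, -0.989, 0.0], [-0.0, -0.0, -1.0]]
wrist_force: [-0.7, 0.5, -2.7]
width: 0.0224
finger_force: 88.8
time_s: 7.75
position: [0.5574, -0.0001, 0.2853]
tcp_rot: [[0.989, 0.148, 0.0], [0.148, -0.989, -0.0], [0.0, 0.0, -1.0]]
wrist_force: [0.6, 0.3, -2.6]
width: 0.0226
finger_force: 88.8
```

Run:
```python
from h import *
st=status.get_state();p=st['position'];R=st['tcp_rot']
ex,ey=np.array([.149,-.989]),np.array([.989,.149]);o=np.array([.5598,-.0167])
c=cap('side');S=world(c);I=c['pixels'].astype(int)
L=(S-p)@R*1000
q=(abs(L[...,0])<40)&(abs(L[...,1])<50)&(L[...,2]>35)&(L[...,2]<150)&(I.sum(2)<260)
G=np.stack([(S[...,:2]-o)@ex,(S[...,:2]-o)@ey],-1)*1000
for a in range(35,150,20):
    m=q&(L[...,2]>=a)&(L[...,2]<a+20);print(a,m.sum(),np.median(L[m],0).round(1),G[m].mean(0).round(1) if m.sum() else '')
print('TCP stones',(p[:2]-o)@ex*1000,(p[:2]-o)@ey*1000,p,np.degrees(np.arctan2(R[1,1],R[0,1])))
cv2.imwrite('pics/side3.png',cv2.resize(c['pixels'][70:280,190:400],None,fx=2.8,fy=2.8,interpolation=cv2.INTER_CUBIC))
```

```text
35 21 [-1.7 -2.9 45.5] [-20.   -1.2]
55 22 [-1.6 -4.1 65. ] [-20.8  -1.6]
75 22 [-2.  -4.7 85.1] [-21.1  -1.5]
95 21 [ -0.4  -3.1 106.2] [-19.8  -0.5]
115 40 [ -4.   15.  120.5] [-2.6 -3.3]
135 0 [nan nan nan] 
TCP stones -16.811607310276052 0.11713623816424212 [ 5.57411687e-01 -6.12247563e-05  2.85317155e-01] -81.48879278444981
  return _methods._mean(a, axis=axis, dtype=dtype,
  ret = um.true_divide(
```

View pics/side3.png

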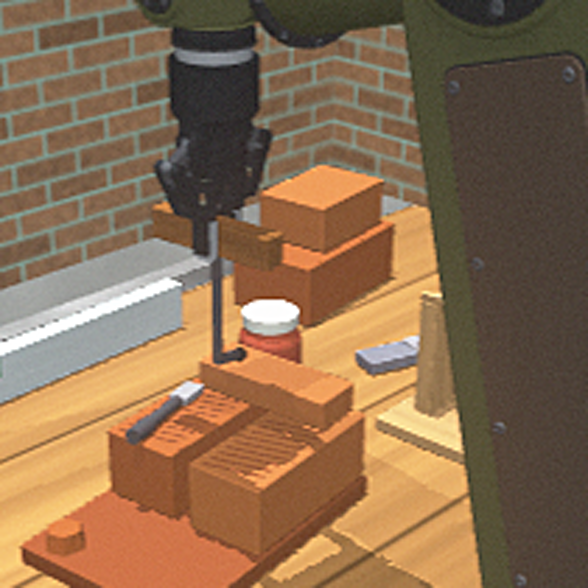

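Side view: the rod stands over the gap, with the toe at crop (240,355) just in front of the cap and the shaft axis within 1 mm of the TCP. Going down in stages while watching the force.

```bash
python3 -m handwheel '0 0 2.5 0 0 0 0; 0 0 2.5 0 0 0 0; 0 0 0.8 0 0 0 0; 0 0 0 0 0 0 0; 0 0 0 0 0 0 0'; python3 -m handwheel '0 0 0.2 0 0 0 0; 0 0 0.2 0 0 0 0; 0 0 0.2 0 0 0 0; 0 0 0.2 0 0 0 0; 0 0 0.2 0 0 0 0'
```

```text
time_s: 8.43
position: [0.5578, 0.0, 0.2284]
tcp_rot: [[0.989, 0.148, 0.002], [0.148, -0.989, -0.0], [0.002, 0.0, -1.0]]
wrist_force: [-0.9, -0.5, -1.8]
width: 0.0228
finger_force: 88.9
time_s: 9.05
position: [0.5574, 0.0, 0.2171]
tcp_rot: [[0.989, 0.148, -0.0], [0.148, -0.989, 0.0], [-0.0, -0.0, -1.0]]
wrist_force: [0.4, 0.5, -2.4]
width: 0.0225
finger_force: 88.9
```

```bash
python3 -m handwheel '0 0 0.3 0 0 0 0; 0 0 0.3 0 0 0 0; 0 0 0.3 0 0 0 0; 0 0 0.2 0 0 0 0; 0 0 0 0 0 0 0'; python3 -m handwheel '0 0 0.6 0 0 0 0; 0 0 0.6 0 0 0 0; 0 0 0.6 0 0 0 0; 0 0 0.6 0 0 0 0; 0 0 0.5 0 0 0 0'; python3 -m handwheel '0.1 0 0 0 0 0 0; 0.1 0 0 0 0 0 0; 0 0 0 0 0 0 0; 0 0 0 0 0 0 0; 0 0 0 0 0 0 0'
```

```text
time_s: 9.68
position: [0.5574, 0.0, 0.2061]
tcp_rot: [[0.989, 0.148, -0.0], [0.148, -0.989, 0.0], [-0.0, -0.0, -1.0]]
wrist_force: [0.4, -0.8, -2.2]
width: 0.0227
finger_force: 88.9
time_s: 10.3
position: [0.5574, 0.0, 0.1768]
tcp_rot: [[0.989, 0.148, -0.0], [0.148, -0.989, 0.0], [-0.0, -0.0, -1.0]]
wrist_force: [-0.0, -0.5, -2.6]
width: 0.0228
finger_force: 88.9
time_s: 10.92
position: [0.5594, 0.0003, 0.1774]
tcp_rot: [[0.989, 0.148, 0.0], [0.148, -0.989, 0.0], [0.0, -0.0, -1.0]]
wrist_force: [-0.3, 0.1, -2.0]
width: 0.0232
finger_force: 88.9
```

```bash
python3 -m handwheel '-0.2 0 0 0 0 0 0; -0.2 0 0 0 0 0 0; 0 0 0 0 0 0 0; 0 0 0 0 0 0 0; 0 0 0 0 0 0 0'
```

```text
time_s: 11.55
position: [0.5555, -0.0003, 0.1773]
tcp_rot: [[0.989, 0.148, 0.0], [0.148, -0.989, -0.0], [0.0, 0.0, -1.0]]
wrist_force: [-0.5, 0.5, -2.5]
width: 0.0231
finger_force: 88.9
```

Centred to within 1 mm. Next I slide in under the cap over the shim and descend.

```bash
python3 -m handwheel '0.2 0 0 0 0 0 0; 0 0.9 0 0 0 0 0; 0 0.9 0 0 0 0 0; 0 0.9 0 0 0 0 0; 0 0.9 0 0 0 0 0'; python3 -m handwheel '0 0 0.4 0 0 0 0; 0 0 0.4 0 0 0 0; 0 0 0.4 0 0 0 0; 0 0 0.2 0 0 0 0; 0 0 0 0 0 0 0'; python3 -m handwheel '0 0 0.1 0 0 0 0; 0 0 0 0 0 0 0; 0 0 0.1 0 0 0 0; 0 0 0 0 0 0 0; 0 0 0 0 0 0 0'
```

```text
time_s: 12.18
position: [0.5628, -0.0364, 0.1773]
tcp_rot: [[0.989, 0.148, 0.0], [0.148, -0.989, -0.0], [0.0, 0.0, -1.0]]
wrist_force: [0.3, -0.2, -1.9]
width: 0.0231
finger_force: 88.9
time_s: 12.8
position: [0.5627, -0.0354, 0.1631]
tcp_rot: [[0.989, 0.148, -0.0], [0.148, -0.989, 0.0], [-0.0, -0.0, -1.0]]
wrist_force: [-0.5, -0.8, -2.1]
width: 0.0231
finger_force: 88.9
time_s: 13.42
position: [0.5628, -0.0356, 0.1613]
tcp_rot: [[0.989, 0.148, 0.0], [0.148, -0.989, 0.0], [0.0, -0.0, -1.0]]
wrist_force: [-0.4, -0.1, -1.9]
width: 0.0229
finger_force: 88.9
```

Foot nominally at about 29.5 mm. Now fine steps until contact.

```bash
python3 -m handwheel '0 0 0.1 0 0 0 0; 0 0 0 0 0 0 0; 0 0 0.05 0 0 0 0; 0 0 0 0 0 0 0; 0 0 0 0 0 0 0'; python3 -m handwheel '0 0 0.05 0 0 0 0; 0 0 0 0 0 0 0; 0 0 0.05 0 0 0 0; 0 0 0 0 0 0 0; 0 0 0 0 0 0 0'
```

```text
time_s: 14.05
position: [0.5628, -0.0356, 0.1598]
tcp_rot: [[0.989, 0.148, 0.0], [0.148, -0.989, 0.0], [0.0, -0.0, -1.0]]
wrist_force: [0.6, 0.7, -1.6]
width: 0.0228
finger_force: 88.9
time_s: 14.68
position: [0.5628, -0.0356, 0.1588]
tcp_rot: [[0.989, 0.148, -0.0], [0.148, -0.989, 0.0], [-0.0, -0.0, -1.0]]
wrist_force: [0.6, 0.2, -2.9]
width: 0.0231
finger_force: 88.9
```

```bash
python3 -m handwheel '0 0 0.05 0 0 0 0; 0 0 0 0 0 0 0; 0 0 0 0 0 0 0; 0 0 0 0 0 0 0; 0 0 0 0 0 0 0'
```

```text
time_s: 15.3
position: [0.5628, -0.0356, 0.1583]
tcp_rot: [[0.989, 0.148, 0.0], [0.148, -0.989, 0.0], [0.0, -0.0, -1.0]]
wrist_force: [0.2, -0.0, -2.1]
width: 0.0228
finger_force: 88.9
```

```bash
python3 -m handwheel '0 0 0.05 0 0 0 0; 0 0 0 0 0 0 0; 0 0 0 0 0 0 0; 0 0 0 0 0 0 0; 0 0 0 0 0 0 0' | grep -E 'pos|wrist'; python3 -m handwheel '0 0 0.05 0 0 0 0; 0 0 0 0 0 0 0; 0 0 0 0 0 0 0; 0 0 0 0 0 0 0; 0 0 0 0 0 0 0'| grep -E 'pos|wrist'
```

```text
position: [0.5628, -0.0356, 0.1578]
wrist_force: [-0.7, -1.0, -1.6]
position: [0.5629, -0.0356, 0.1575]
wrist_force: [0.0, 1.1, 4.0]
```

Contact at about 6 N of push, and the coupling is stiff. Starting the drag.

```bash
python3 -m handwheel '0 -0.2 0 0 0 0 0; 0 -0.2 0 0 0 0 0; 0 -0.1 0 0 0 0 0; 0 0 0 0 0 0 0; 0 0 0 0 0 0 0' | grep -E 'pos|wrist'; python3 -m handwheel '0 -0.1 0 0 0 0 0; 0 -0.1 0 0 0 0 0; 0 0 0 0 0 0 0; 0 0 0 0 0 0 0; 0 0 0 0 0 0 0'| grep -E 'pos|wrist'
```

```text
position: [0.5621, -0.0306, 0.1574]
wrist_force: [0.5, -1.3, 4.7]
position: [0.5617, -0.0286, 0.1573]
wrist_force: [0.6, -2.2, 5.5]
```

```bash
python3 -m handwheel '0 -0.2 0 0 0 0 0; 0 -0.2 0 0 0 0 0; 0 0 0 0 0 0 0; 0 0 0 0 0 0 0; 0 0 0 0 0 0 0' | grep -E 'pos|wrist'; python3 -m handwheel '0 -0.2 0 0 0 0 0; 0 -0.1 0 0 0 0 0; 0 0 0 0 0 0 0; 0 0 0 0 0 0 0; 0 0 0 0 0 0 0'| grep -E 'pos|wrist'
```

```text
position: [0.5611, -0.0245, 0.1573]
wrist_force: [-0.3, -1.6, 5.3]
position: [0.5607, -0.0216, 0.1574]
wrist_force: [1.2, -1.9, 5.8]
```

```bash
python3 -m handwheel '0 -0.2 0 0 0 0 0; 0 -0.2 0 0 0 0 0; 0 0 0 0 0 0 0; 0 0 0 0 0 0 0; 0 0 0 0 0 0 0' | grep -E 'pos|wrist'; python3 -m handwheel '0 -0.2 0 0 0 0 0; 0 -0.1 0 0 0 0 0; 0 0 0 0 0 0 0; 0 0 0 0 0 0 0; 0 0 0 0 0 0 0'| grep -E 'pos|wrist'
```

```text
position: [0.5601, -0.0177, 0.1573]
wrist_force: [0.5, -2.4, 5.3]
position: [0.5597, -0.0148, 0.1574]
wrist_force: [0.3, -2.1, 5.7]
```

```bash
python3 -m handwheel '0 -0.2 0 0 0 0 0; 0 -0.2 0 0 0 0 0; 0 0 0 0 0 0 0; 0 0 0 0 0 0 0; 0 0 0 0 0 0 0' | grep -E 'pos|wrist'; python3 -m handwheel '0 -0.2 0 0 0 0 0; 0 -0.1 0 0 0 0 0; 0 0 0 0 0 0 0; 0 0 0 0 0 0 0; 0 0 0 0 0 0 0'| grep -E 'pos|wrist'
```

```text
position: [0.5592, -0.0109, 0.1576]
wrist_force: [-0.0, -3.7, 7.8]
position: [0.5588, -0.0081, 0.1577]
wrist_force: [-0.0, -2.8, 7.6]
```

On the ridge now; the push is 9.8 N. I'll raise as I go.

```bash
python3 -m handwheel '0 -0.2 -0.02 0 0 0 0; 0 -0.2 -0.02 0 0 0 0; 0 0 0 0 0 0 0; 0 0 0 0 0 0 0; 0 0 0 0 0 0 0' | grep -E 'pos|wrist'; python3 -m handwheel '0 -0.2 -0.02 0 0 0 0; 0 0 0 0 0 0 0; 0 0 0 0 0 0 0; 0 0 0 0 0 0 0; 0 0 0 0 0 0 0'| grep -E 'pos|wrist'
```

```text
position: [0.5582, -0.004, 0.158]
wrist_force: [-0.1, -2.4, 6.8]
position: [0.5578, -0.002, 0.1581]
wrist_force: [0.5, -3.8, 6.6]
```

```bash
python3 -m handwheel '0 -0.2 -0.015 0 0 0 0; 0 -0.2 -0.02 0 0 0 0; 0 0 0 0 0 0 0; 0 0 0 0 0 0 0; 0 0 0 0 0 0 0' | grep -E 'pos|wrist'; python3 -m handwheel '0 -0.2 -0.015 0 0 0 0; 0 -0.2 -0.02 0 0 0 0; 0 0 0 0 0 0 0; 0 0 0 0 0 0 0; 0 0 0 0 0 0 0'| grep -E 'pos|wrist'
```

```text
position: [0.5572, 0.002, 0.1584]
wrist_force: [0.9, -2.8, 6.6]
position: [0.5566, 0.006, 0.1587]
wrist_force: [-0.9, -3.1, 6.4]
```

```bash
python3 -m handwheel '0 -0.2 -0.02 0 0 0 0; 0 -0.2 -0.015 0 0 0 0; 0 -0.1 -0.01 0 0 0 0; 0 0 0 0 0 0 0; 0 0 0 0 0 0 0' | grep -E 'pos|wrist'; python3 -m handwheel '0 -0.2 -0.015 0 0 0 0; 0 -0.2 -0.02 0 0 0 0; 0 0 0 0 0 0 0; 0 0 0 0 0 0 0; 0 0 0 0 0 0 0'| grep -E 'pos|wrist'
```

```text
position: [0.5558, 0.011, 0.159]
wrist_force: [0.6, -2.7, 4.8]
position: [0.5551, 0.015, 0.1593]
wrist_force: [-0.4, -0.7, 4.2]
```

```bash
python3 -m handwheel '0 -0.2 -0.01 0 0 0 0; 0 -0.2 0 0 0 0 0; 0 0 0 0 0 0 0; 0 0 0 0 0 0 0; 0 0 0 0 0 0 0' | grep -E 'pos|wrist'; python3 -m handwheel '0 -0.1 -0.01 0 0 0 0; 0 -0.2 -0.01 0 0 0 0; 0 0 0 0 0 0 0; 0 0 0 0 0 0 0; 0 0 0 0 0 0 0'| grep -E 'pos|wrist'
```

```text
position: [0.5546, 0.0189, 0.1595]
wrist_force: [0.2, -2.0, 4.3]
position: [0.5542, 0.0219, 0.1597]
wrist_force: [0.1, -1.4, 3.5]
```

```bash
python3 -m handwheel '0 -0.1 0 0 0 0 0; 0 -0.1 0 0 0 0 0; 0 -0.1 0 0 0 0 0; 0 0 0 0 0 0 0; 0 0 0 0 0 0 0' | grep -E 'time|pos|wrist'; python3 -m handwheel '0 -0.1 0 0 0 0 0; 0 -0.1 0 0 0 0 0; 0 -0.1 0 0 0 0 0; 0 0 0 0 0 0 0; 0 0 0 0 0 0 0'| grep -E 'pos|wrist'
```

```text
time_s: 27.18
position: [0.5538, 0.0247, 0.1598]
wrist_force: [0.9, -2.7, 5.7]
position: [0.5535, 0.0276, 0.16]
wrist_force: [0.9, -3.1, 5.7]
```

```bash
python3 -m handwheel '0 -0.2 -0.01 0 0 0 0; 0 -0.2 -0.01 0 0 0 0; 0 0 0 0 0 0 0; 0 0 0 0 0 0 0; 0 0 0 0 0 0 0' | grep -E 'time|pos|wrist'; python3 -m handwheel '0 -0.2 -0.01 0 0 0 0; 0 -0.2 -0.01 0 0 0 0; 0 0 0 0 0 0 0; 0 0 0 0 0 0 0; 0 0 0 0 0 0 0'| grep -E 'pos|wrist'
```

```text
time_s: 28.42
position: [0.553, 0.0315, 0.1604]
wrist_force: [-0.0, -3.6, 7.6]
position: [0.5525, 0.0355, 0.1608]
wrist_force: [0.3, -4.1, 9.2]
```

```bash
python3 -m handwheel '0 0 -0.01 0 0 0 0; 0 -0.2 -0.03 0 0 0 0; 0 -0.1 -0.015 0 0 0 0; 0 0 0 0 0 0 0; 0 0 0 0 0 0 0' | grep -E 'time|pos|wrist'
```

```text
time_s: 29.68
position: [0.5518, 0.0389, 0.161]
wrist_force: [0.7, -1.5, 7.9]
```

```bash
python3 -m handwheel '0 -0.2 -0.02 0 0 0 0; 0 -0.2 -0.02 0 0 0 0; 0 0 0 0 0 0 0; 0 0 0 0 0 0 0; 0 0 0 0 0 0 0' | grep -E 'time|pos|wrist'
```

```text
time_s: 30.3
position: [0.5509, 0.0427, 0.1608]
wrist_force: [-0.3, 2.0, 0.7]
```

```bash
python3 -m handwheel '0 0 0.02 0 0 0 0; 0 0 0.01 0 0 0 0; 0 0 0 0 0 0 0; 0 0 0 0 0 0 0; 0 0 0 0 0 0 0' | grep -E 'time|pos|wrist'
```

```text
time_s: 30.92
position: [0.5511, 0.0426, 0.1608]
wrist_force: [-0.8, 1.2, 2.1]
```

```bash
python3 -m handwheel '0 0 0.03 0 0 0 0; 0 -0.1 0 0 0 0 0; 0 -0.1 0 0 0 0 0; 0 0 0 0 0 0 0; 0 0 0 0 0 0 0' | grep -E 'time|pos|wrist'
python3 - <<'E'
from h import *
ex,ey=np.array([.149,-.989]),np.array([.989,.149]);o=np.array([.5598,-.0167])
for n in('top','side'):
    c=cap(n);S=world(c);I=c['pixels'];G=np.stack([(S[...,:2]-o)@ex,(S[...,:2]-o)@ey,S[...,2]/1e0],-1)*1000
    q=(abs(G[...,1])<12)&(G[...,0]>-190)&(G[...,0]<60)&(G[...,2]<60)&(G[...,2]>14)
    hsv=cv2.cvtColor(I,cv2.COLOR_BGR2HSV);s=q&(hsv[...,1]<70)
    print(n,q.sum(),s.sum(),[tuple(G[tuple(p)].round().astype(int).tolist())+tuple(p[::-1].tolist()) for p in np.argwhere(s)][:40])
E
```

```text
time_s: 31.55
position: [0.5509, 0.0444, 0.1605]
wrist_force: [1.1, -0.7, 3.8]
top 154 8 [(-8, 5, 35, 262, 195), (-34, 8, 33, 253, 196), (-8, 4, 28, 262, 196), (-5, 3, 28, 263, 196), (-37, 4, 41, 252, 197), (-34, 3, 45, 253, 197), (-9, 0, 35, 262, 197), (-6, 0, 28, 263, 197)]
side 360 9 [(-64, 3, 58, 256, 241), (-67, 1, 58, 256, 242), (-65, 2, 53, 256, 243), (-66, 2, 50, 256, 244), (-68, 0, 49, 256, 245), (-65, 3, 44, 256, 246), (-66, 2, 41, 256, 247), (-60, 7, 33, 256, 248), (-65, 0, 38, 257, 248)]
```

The shim's rear end shows at x ≈ −5 and the foot is at −30, so the foot is still at the shim's centre. Crest reached; going on.

```bash
python3 -m handwheel '0 -0.2 0.01 0 0 0 0; 0 -0.1 0.01 0 0 0 0; 0 0 0 0 0 0 0; 0 0 0 0 0 0 0; 0 0 0 0 0 0 0' | grep -E 'pos|wrist';python3 -m handwheel '0 -0.2 0.01 0 0 0 0; 0 -0.1 0.01 0 0 0 0; 0 0 0 0 0 0 0; 0 0 0 0 0 0 0; 0 0 0 0 0 0 0' | grep -E 'time|pos|wrist'
```

```text
position: [0.5503, 0.0476, 0.1602]
wrist_force: [-0.6, 1.1, 2.6]
time_s: 32.9
position: [0.5499, 0.0505, 0.16]
wrist_force: [0.0, 0.3, 2.7]
```

```bash
python3 -m handwheel '0 -0.2 0.03 0 0 0 0; 0 -0.2 0.02 0 0 0 0; 0 0 0 0 0 0 0; 0 0 0 0 0 0 0; 0 0 0 0 0 0 0' | grep -E 'pos|wrist';python3 -m handwheel '0 -0.2 0.02 0 0 0 0; 0 -0.2 0.02 0 0 0 0; 0 0 0 0 0 0 0; 0 0 0 0 0 0 0; 0 0 0 0 0 0 0' | grep -E 'time|pos|wrist'
```

```text
position: [0.5493, 0.0545, 0.1596]
wrist_force: [0.1, -0.0, 4.9]
time_s: 34.15
position: [0.5488, 0.0583, 0.1594]
wrist_force: [0.3, -1.5, 6.7]
```

```bash
python3 -m handwheel '0 -0.2 0.01 0 0 0 0; 0 -0.2 0.02 0 0 0 0; 0 -0.1 0.01 0 0 0 0; 0 0 0 0 0 0 0; 0 0 0 0 0 0 0' | grep -E 'pos|wrist';python3 -m handwheel '0 -0.2 0.01 0 0 0 0; 0 -0.2 0.02 0 0 0 0; 0 -0.1 0.01 0 0 0 0; 0 0 0 0 0 0 0; 0 0 0 0 0 0 0' | grep -E 'time|pos|wrist'
```

```text
position: [0.5481, 0.0632, 0.159]
wrist_force: [-0.4, -1.4, 6.3]
time_s: 35.4
position: [0.5474, 0.0682, 0.1586]
wrist_force: [-0.3, -0.6, 7.1]
```

```bash
python3 -m handwheel '0 -0.2 0.01 0 0 0 0; 0 -0.2 0.01 0 0 0 0; 0 -0.1 0.01 0 0 0 0; 0 0 0 0 0 0 0; 0 0 0 0 0 0 0' | grep -E 'pos|wrist';python3 -m handwheel '0 -0.2 0.01 0 0 0 0; 0 -0.2 0.01 0 0 0 0; 0 -0.1 0.01 0 0 0 0; 0 0 0 0 0 0 0; 0 0 0 0 0 0 0' | grep -E 'time|pos|wrist'
```

```text
position: [0.5466, 0.0731, 0.1583]
wrist_force: [-0.7, -1.5, 5.4]
time_s: 36.65
position: [0.5459, 0.0781, 0.158]
wrist_force: [0.7, -1.7, 6.2]
```

```bash
python3 -m handwheel '0 -0.2 0.01 0 0 0 0; 0 -0.2 0.01 0 0 0 0; 0 -0.2 0.01 0 0 0 0; 0 0 0 0 0 0 0; 0 0 0 0 0 0 0' | grep -E 'pos|wrist';python3 -m handwheel '0 -0.2 0.01 0 0 0 0; 0 -0.2 0 0 0 0 0; 0 -0.2 0 0 0 0 0; 0 0 0 0 0 0 0; 0 0 0 0 0 0 0' | grep -E 'time|pos|wrist'
```

```text
position: [0.5449, 0.0841, 0.1576]
wrist_force: [0.0, -1.2, 4.1]
time_s: 37.9
position: [0.5439, 0.0901, 0.1574]
wrist_force: [0.5, -1.5, 5.4]
```

```bash
python3 -m handwheel '0 -0.2 0.01 0 0 0 0; 0 -0.2 0 0 0 0 0; 0 -0.2 0 0 0 0 0; 0 -0.1 0 0 0 0 0; 0 0 0 0 0 0 0' | grep -E 'pos|wrist';python3 -m handwheel '0 -0.2 0 0 0 0 0; 0 -0.2 0 0 0 0 0; 0 -0.2 0 0 0 0 0; 0 -0.2 0 0 0 0 0; 0 0 0 0 0 0 0' | grep -E 'time|pos|wrist'
```

```text
position: [0.543, 0.0969, 0.1573]
wrist_force: [0.1, -1.3, 4.4]
time_s: 39.15
position: [0.5418, 0.1049, 0.1573]
wrist_force: [-0.3, -1.2, 5.4]
```

```bash
python3 -m handwheel '0 -0.2 0 0 0 0 0; 0 -0.2 0 0 0 0 0; 0 -0.2 0 0 0 0 0; 0 -0.2 0 0 0 0 0; 0 0 0 0 0 0 0' | grep -E 'pos|wrist';python3 -m handwheel '0 -0.2 0 0 0 0 0; 0 -0.2 0 0 0 0 0; 0 -0.2 0 0 0 0 0; 0 -0.2 0 0 0 0 0; 0 0 0 0 0 0 0' | grep -E 'time|pos|wrist'
```

```text
position: [0.5406, 0.1128, 0.1573]
wrist_force: [0.7, -2.2, 5.9]
time_s: 40.4
position: [0.5394, 0.1207, 0.1573]
wrist_force: [0.1, -2.0, 4.7]
```

```bash
python3 -m handwheel '0 -0.2 0 0 0 0 0; 0 -0.2 0 0 0 0 0; 0 -0.2 0 0 0 0 0; 0 -0.2 0 0 0 0 0; 0 0 0 0 0 0 0' | grep -E 'time|pos|wrist'
python3 - <<'E'
from h import *
ex,ey=np.array([.149,-.989]),np.array([.989,.149]);o=np.array([.5598,-.0167])
p=status.get_state()['position'][:2];print('foot x',(p-o)@ex*1000+32,(p-o)@ey*1000)
for n in('top','side'):
    c=cap(n);S=world(c);I=c['pixels'];G=np.stack([(S[...,:2]-o)@ex,(S[...,:2]-o)@ey,S[...,2]],-1)*1000
    q=(abs(G[...,1])<25)&(G[...,0]>-190)&(G[...,0]<-40)&(G[...,2]<30)&(G[...,2]>14)
    hsv=cv2.cvtColor(I,cv2.COLOR_BGR2HSV);s=q&(hsv[...,1]<70)&(hsv[...,2]>60)
    g=G[s];print(n,s.sum(),g.min(0).round(1) if len(g) else'',g.max(0).round(1) if len(g) else'')
    cv2.imwrite(f'pics/{n}4.png',cv2.resize(I[130:290,180:380],None,fx=4,fy=3.75,interpolation=cv2.INTER_CUBIC))
E
```

```text
time_s: 41.02
position: [0.5382, 0.1286, 0.1573]
wrist_force: [0.7, -1.4, 4.9]
foot x -114.96995959480316 0.28248131829911877
top 33 [-113.1   -7.6   17. ] [-90.8   7.7  29.3]
side 72 [-142.4   -9.4   16.6] [-91.1  12.6  29.8]
```

View pics/side4.png

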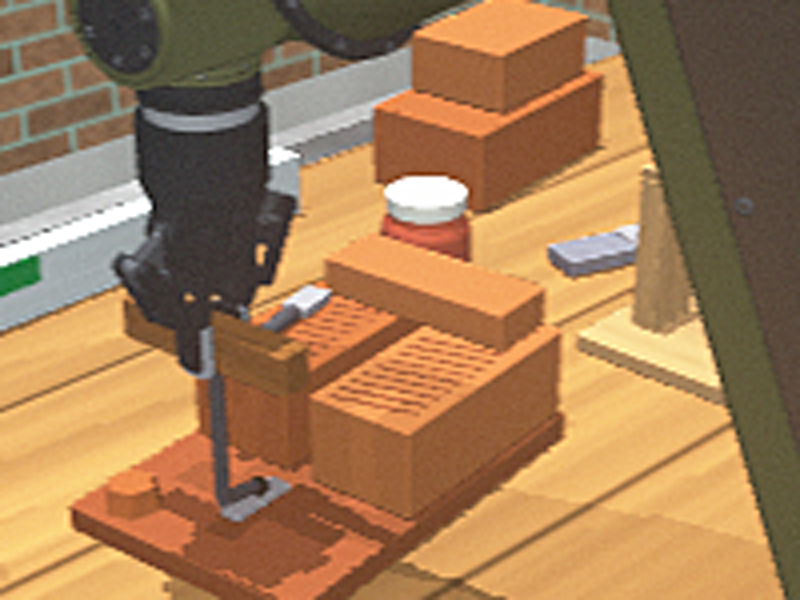

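The shim lies flat on the ledge, x −142 to −91, about 16 mm clear of the mouth at crop (255,500). Lifting straight up and carrying the rod back.

```bash
python3 -m handwheel '0 0 -0.5 0 0 0 0; 0 0 -2.5 0 0 0 0; 0 0 -3.5 0 0 0 0; 0 0 -3.5 0 0 0 0; 0 0 -3 0 0 0 0' | grep -E 'pos|wrist'; python3 -m handwheel '-1.19 4.17 0 0 0 0 0; -1.19 4.17 0 0 0 0 0; -1.19 4.17 0 0 0 0 0; -1.19 4.17 0 0 0 0 0; -1.19 4.17 0 0 0 0 0' | grep -E 'pos|wrist'; python3 -m handwheel '-1.19 4.17 0 0 0 0 0; -1.19 4.17 0 0 0 0 0; -1.19 4.17 0 0 0 0 0; -1.19 4.17 0 0 0 0 0; -1.19 4.17 0 0 0 0 0' >/dev/null;  python3 -m handwheel '0 0 0 0 0 4.35 0; 0 0 0 0 0 0 0; 0 0 0 0 0 0 0; 0 0 0 0 0 0 0; 0 0 0 0 0 0 0'
```

```text
position: [0.5378, 0.1288, 0.2881]
wrist_force: [0.5, -0.2, -2.2]
position: [0.5096, -0.0874, 0.2868]
wrist_force: [0.4, -0.2, -2.3]
time_s: 43.62
position: [0.4823, -0.3011, 0.2873]
tcp_rot: [[0.997, 0.074, 0.0], [0.074, -0.997, 0.0], [0.0, -0.0, -1.0]]
wrist_force: [0.1, -0.3, -2.4]
width: 0.0228
finger_force: 89.0
```

```bash
python3 -m handwheel '0.05 0 3 0 0 0 0; 0 0 3 0 0 0 0; 0 0 3 0 0 0 0; 0 0 2 0 0 0 0; 0 0 0 0 0 0 0'|grep -E 'pos|wrist';python3 -m handwheel '0 0 0.6 0 0 0 0; 0 0 0.6 0 0 0 0; 0 0 0.6 0 0 0 0; 0 0 0.2 0 0 0 0; 0 0 0 0 0 0 0'|grep -E 'pos|wrist'
```

```text
position: [0.4823, -0.3009, 0.1761]
wrist_force: [0.4, -0.3, -2.4]
position: [0.4827, -0.3014, 0.1572]
wrist_force: [0.7, -0.7, -2.4]
```

```bash
python3 -m handwheel '0 0 0.05 0 0 0 0; 0 0 0.05 0 0 0 0; 0 0 0.03 0 0 0 0; 0 0 0 0 0 0 0; 0 0 0 0 0 0 0'|grep -E 'pos|wrist'
```

```text
position: [0.4828, -0.3014, 0.156]
wrist_force: [-0.2, -0.0, -2.5]
```

```bash
python3 -m handwheel '0 0 0.03 0 0 0 0; 0 0 0 0 0 0 0; 0 0 0.03 0 0 0 0; 0 0 0 0 0 0 0; 0 0 0 0 0 0 0'|grep -E 'pos|wrist'
```

```text
position: [0.4828, -0.3014, 0.1558]
wrist_force: [-4.0, 3.2, 5.7]
```

Seated, with contact at the same height as at the start. Releasing and retreating upward.

```bash
python3 -m handwheel '0 0 0 0 0 0 40; 0 0 0 0 0 0 60; 0 0 0 0 0 0 100; 0 0 0 0 0 0 100; 0 0 0 0 0 0 100'|grep -E 'pos|wrist|width'; python3 -m handwheel '0 0 -1 0 0 0 100; 0 0 -2 0 0 0 100; 0 0 -4 0 0 0 100; 0 0 -4 0 0 0 100; 0 0 -4 0 0 0 100'|grep -E 'pos|wrist'; python3 -m handwheel '-3.7 3.7 0 0 0 0 100; -3.7 3.7 0 0 0 0 100; -3.7 3.7 0 0 0 0 100; -3.7 3.7 0 0 0 0 100; 0 0 0 0 0 0 100'|grep -E 'time|pos|wrist'
python3 - <<'E'
from h import *
c=cap('top');W=world(c);cv2.imwrite('pics/top5.png',cv2.resize(c['pixels'][140:270,180:400],None,fx=3.6,fy=3.6,interpolation=cv2.INTER_CUBIC))
w=W[180:262,335:395].reshape(-1,3);h=w[(w[:,2]>.170)&(w[:,2]<.182)]
print(np.median(h[:,2]),cv2.minAreaRect((h[:,:2]*1000).astype(np.float32)))
E
```

```text
position: [0.4827, -0.3014, 0.1553]
wrist_force: [-0.1, -0.3, 0.1]
width: 0.0854
position: [0.4826, -0.3013, 0.3075]
wrist_force: [-0.4, 0.0, 0.3]
time_s: 48.0
position: [0.3436, -0.4618, 0.3058]
wrist_force: [0.9, 0.4, -0.2]
0.17565153308385506 ((482.03692626953125, -302.25311279296875), (126.57984924316406, 25.538572311401367), 3.984325647354126)
```

View pics/top5.png

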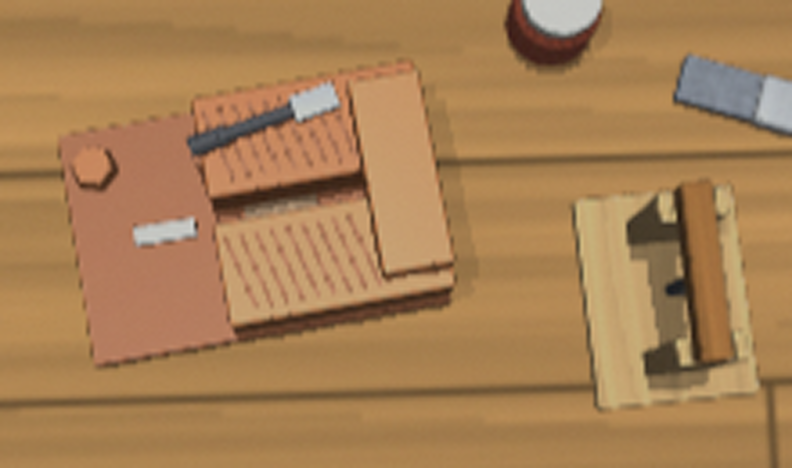

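The picture shows the shim flat on the open ledge at crop (165,231), clear of the mouth near x 213. The rod is seated in its rest at (705,270), and the chisel, chip and jar are where they were.

```bash
python3 -c "from bench import robot; print(robot.finish_job())"
```

```text
the job is handed in; nothing more can be done
None
```

The shim lies flat on the open ledge, about 16 mm clear of the gap; the rod is back in its rest and released; the highest push I read was about 11 N; and the job was handed in at about 48 s.

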